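# Stopper the filter flask and hold the vacuum valve open

## Robot

A 7-joint arm with a two-finger parallel gripper is mounted at the origin on the work surface; the furniture and walls round the work are solid. World frame = base frame: x ahead of the robot, y to its left, z up, the work surface at z = 0. Lengths are in m, angles in rad, forces in N, time in s.
With the tool pointing down it reaches from about 0.35 to 0.9 m from the base axis. Payload 19.9 kg.
Tool frame: the origin (TCP) lies on the centre line of the jaws, within the pads' length; the fingertips stand 14 mm ahead of it and the grasp point (between the pads) lies 5 mm behind it; z points along the fingers, y is the line along which they close (so a half turn about z gives the same grasp; the last joint's range is limited). The gripper opens to 94 mm and grips with 3 to 60 N. Pads are 16 mm wide; open, the fingers measure 119 mm over their backs; the gripper's body (75 mm by 177 mm) begins 78 mm behind the grasp point.
Start: joints at [1.107, 0.417, -0.01, 1.614, 0.005, 1.111, -0.053], TCP at [0.256, -0.57, 0.219] pointing down, gripper open.
Joint ranges: [-2.81, 2.81], [-0.39, 2.02], [-1.27, 1.25], [0.06, 2.57], [-1.19, 4.33], [0.19, 2], [-2.82, 2.82]. Speed limits (rad/s): [1.89, 1.89, 2.39, 2.39, 3.01, 3.01, 3.01].

## Interface

Orientations are given as a unit quaternion [x, y, z, w].
In Python, from workcell import state, read_camera, ticket gives the robot as it stands. The module is installed in compiled form; this text tells all that it offers.
- The arm moves only by the shell command python3 -m inch 'ROWS' [OPENING]. ROWS is JSON, a list of rows, each a list of 2 entries, a list of its own where there are three numbers: the shift along the tool's x, y, z in cm, then the turn, a rotation vector about the tool's x, y, z in degrees. In form: [[[x, y, z], [ax, ay, az]], ...]. A call has 1 to 12 rows; each row shifts and turns the commanded pose from where the row before left it, along the tool's axes as they then stand; what a row does not reach is not made up. A row lasts 1/12 s, in which the tool goes at most 41.7 mm and 7.16 degrees, less where a joint would pass 70% of its speed; a pose out of reach is approached as far as the arm can. A call is refused whole if a number of a shift passes 4.17 or a number of a turn 7.16, either way. A call with a gripper value outside its range is refused whole. OPENING is the opening, from 0 (shut) to 1 (fully open), set as the call begins (- or left out, the last holds). The fingers move at their own pace and stop on an object; the grip force is fixed at half the most. Time passes only in rows, so rows that do not move let the fingers close. It gives the time, the measured TCP pose, the force, the opening and the grip force at its end, in the units of the state.
- state(): the state, without advancing time (a new reading comes with each control period).
- read_camera(name): name is "side" or "top" or "wrist"; returns a dict with "img" (480x640x3 uint8, red, green, blue), "mtx" (3x3 intrinsics, pixels), "R" (3x3) and "t" (3): a world point X has camera coordinates R X + t. Camera axes: x right, y down, z forward; pixel columns grow to the right and rows downward; lengths in m; the calibration is good to about 2 mm. The wrist camera is an equidistant fisheye: a pixel r from the principal point sees the ray r / f radians off the axis. A picture is of the moment at which its call begins. There is no depth.
- ticket.close_job(): hands the job in; it is judged then, once.
The state is a dict: "clock": time; "joints": joint angles; "joint_velocities": joint speeds; "joint_torque": joint torques, N m; "position": TCP position; "eef_rot": TCP orientation; "wrist_force": force on the tool from outside, world axes, zero at the start; "wrist_torque": the same for the moment, N m; "gripper_width": finger opening in m; "grip_force": force on a finger pad.
Only numpy, scipy, OpenCV 4.12 (cv2) and the standard library are available. Lean on these libraries where they do the work, as an engineer would, in place of code of your own. Each camera call takes 0.05 s, during which the arm holds its last target. There are 200 camera calls.

## Task

On the vacuum stand, first close the flask: set the smaller of the two stoppers, plug end down, fully home in the flask's neck and let go of it. Then swing the spring-return valve lever by its upright post until it is hard against its stop, and finish while still holding it there (it springs back if released). Do not swing the lever while the flask is open, and leave the larger stopper where it stands.

Things in the scene. Friction and masses are not known exactly. Their poses are not given: they have to be found in the camera images.
- stopper: Smaller of two black rubber stoppers; starts upright on the table to the robot's left, plug end down. Round: tapered plug 26 mm long, 21 mm diameter at the bottom, 24 mm at its top, under a gripping head 35 mm in diameter, 30 mm high (56 mm in all, 45 g). The head's flat underside rests on the neck's rim when home. Origin: centre of the plug's bottom face; z up through the head.
- large_stopper: The larger black rubber stopper of the same form and height (plug 33 to 39 mm diameter, head 48 mm); too big for the flask, to be left alone. Either stopper may stand nearer the stand; a tall drawer cabinet is about 10 cm or more beyond them. Origin: centre of its bottom face.
- flask_mouth (a point): Centre of the flask's mouth, level with the rim, 120 mm above the table. Clear glass conical flask clamped on the stand, neck upright, bore 28 mm, outer neck diameter 33 mm, neck straight for 26 mm. Site axes: z up; y runs along the stand's base plate (110 x 240 mm) from valve to flask.
- lever_pivot (a point): Point on the lever's vertical turning axis on the brass valve of the stand, 73 mm above the table; 130 mm from the flask's axis along the base plate. A round hub cap here rises to 102 mm above the table.
- lever_post (a point): Top centre of the upright round black grip post at the end of the lever, a flat steel bar 14 mm wide and 8 mm thick that at rest points roughly to the robot's right. Post: 14 mm diameter, 50 mm tall above the bar, top 129 mm above the table, 85 mm from the turning axis. The bar's top face under it is 79 mm above the table. Moves with the lever.
- valve_lever (a joint): Angle of the lever in rad: 0 at rest, growing as it turns anticlockwise seen from above (the post goes from the right of the valve forward, away from the robot), 1.05 at the stop. The return spring needs about 2.4 N at the post to leave rest and 8.5 N at the stop; released, it springs back to 0.
Not all that is in view belongs to the job. Leave any orange look-alike of the stopper alone.

How it is judged:
On the way, in this order (a step that is already met when the one before it is completed fails the run):
1. the smaller stopper is home in the flask's neck and let go, the lever still at rest (z of stopper in the frame of flask_mouth below -0.022 m and horizontal distance between stopper and flask_mouth below 0.007 m and angle between stopper's own z axis and vertical below 0.12 rad and contact force between the fingers and stopper below 0.1 N and value of joint valve_lever below 0.2 rad), for 0.2 s.
2. the fingers hold the lever against its stop (value of joint valve_lever above 0.97 rad and contact force between the fingers and valve_lever above 2 N), for 0.2 s.
At the end, for the whole second after the job is handed in: The program ends holding: the fingers press the lever (over 2 N) within 0.08 rad of its stop, while the smaller stopper sits in the flask's neck, shoulder within 4 mm of the rim, upright within 0.12 rad, untouched and at rest, and the larger stopper is within 30 mm of where it stood (all of step 2 and z of stopper in the frame of flask_mouth between -0.032 and -0.022 m and horizontal distance between stopper and flask_mouth below 0.007 m and angle between stopper's own z axis and vertical below 0.12 rad and contact force between the fingers and stopper below 0.1 N and linear speed of stopper below 0.02 m/s and distance of large_stopper from where it was at the start of the episode below 0.03 m); the arm keeps its last pose, push and grip.
It fails at once if the lever is swung (over 0.3 rad) while the stopper is not home in the neck (value of joint valve_lever above 0.3 rad and (z of stopper in the frame of flask_mouth above -0.02 m or horizontal distance between stopper and flask_mouth above 0.009 m)).
It fails at once if the larger stopper is displaced (distance of large_stopper from where it was at the start of the episode above 0.03 m).
It also fails if it takes over 56 s, if anything falls off the work surface, if the arm or the gripper's body presses on something with over 40 N, if the wrist force passes 120 N, or if a joint passes its speed limit or range.

## Working session

There is one attempt and no reset: what is moved stays moved. The work goes in short steps, Python scripts to look and compute and a shell command to move; the robot and the scene stay as the last step left them, time stands still between calls to the robot, and variables do not carry over. Pictures are saved under pics/ and viewed, at most 10 in all, crops included, and the job is handed in when it is done.

```bash
mkdir -p pics
cat > h.py <<'E'
import numpy as np,cv2
from workcell import state,read_camera
def ray(c,u,v):
    K=c["mtx"];R=np.array(c["R"]);t=np.array(c["t"])
    d=np.linalg.inv(K)@np.array([u,v,1.]);return -R.T@t,R.T@d
def onz(c,u,v,z):
    o,d=ray(c,u,v);return o+d*(z-o[2])/d[2]
def proj(c,X):
    p=np.array(c["R"])@np.array(X)+np.array(c["t"]);q=np.array(c["mtx"])@p;return q[:2]/q[2]
def two(c1,p1,c2,p2):
    o1,d1=ray(c1,*p1);o2,d2=ray(c2,*p2)
    A=np.array([d1,-d2]).T;s=np.linalg.lstsq(A,o2-o1,rcond=None)[0]
    a=o1+d1*s[0];b=o2+d2*s[1];return (a+b)/2,np.linalg.norm(a-b)
E
python3 - <<'E'
from h import *
s=state();print(s)
for n in("top","side"):
    c=read_camera(n);cv2.imwrite(f"pics/{n}0.png",c["img"][...,::-1]);print(n,-np.array(c["R"]).T@c["t"],c["mtx"],c["R"])
E
```

```text
{'clock': 0.0, 'joints': array([ 1.10649885,  0.4179866 , -0.01032805,  1.61416932,  0.00469707,
        1.11070837, -0.05299084]), 'joint_velocities': array([ 2.80971164e-05,  6.15680558e-04,  4.25967221e-04,  7.61136501e-05,
        1.49255333e-03, -5.25779015e-04,  8.83303096e-04]), 'joint_torque': array([-4.48572446e-04, -8.51247811e+01,  6.38767518e-01, -4.25973952e+01,
       -4.88359330e-02,  1.88012654e-02,  1.77119873e-04]), 'position': array([ 0.25629973, -0.56963127,  0.21881932]), 'eef_rot': array([ 9.77734097e-01,  2.09846722e-01, -1.69628141e-04, -6.00274453e-04]), 'wrist_force': array([-0.16719026, -0.05891826,  0.3363791 ]), 'wrist_torque': array([-0.01958212,  0.00090514,  0.04721181]), 'grip_force': 0.0, 'gripper_width': 0.09380328575210363}
top [0.46392135 0.06855846 1.02928007] [[456.53101441   0.         317.37331032]
 [  0.         456.53101441 245.5123942 ]
 [  0.           0.           1.        ]] [[-0.01451676 -0.99988492 -0.00440552]
 [-0.99673767  0.01482062 -0.07933707]
 [ 0.07939323  0.00323943 -0.99683811]]
side [ 0.30885623 -0.53367431  0.9509115 ] [[529.03450542   0.         312.26726201]
 [  0.         529.03450542 241.61846684]
 [  0.           0.           1.        ]] [[ 0.93674601 -0.3496859  -0.01505579]
 [-0.28789401 -0.74532591 -0.60133712]
 [ 0.19905764  0.56763462 -0.79885355]]
```

View pics/top0.png

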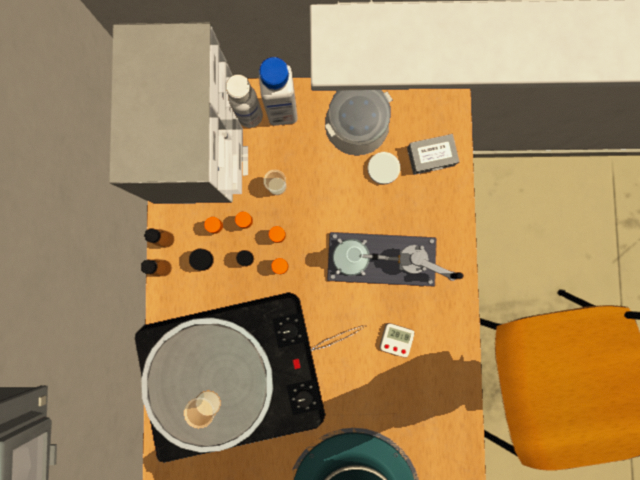

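View pics/side0.png

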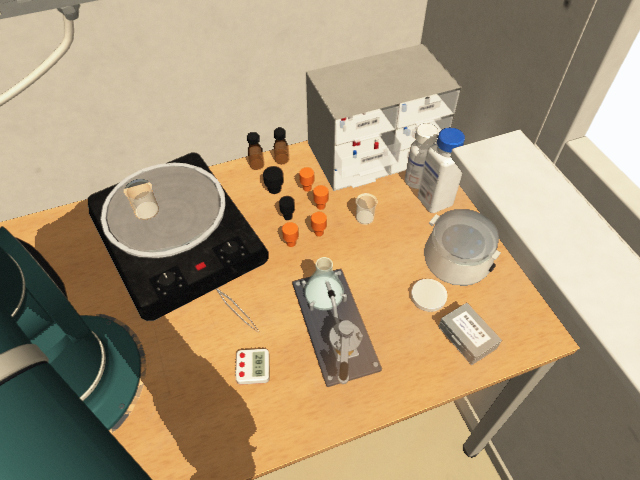

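The top view shows four dark round tops. (245,258) and (201,260) are black stoppers, with the matching pair at (287,207) and (273,180) in the side view. (152,236) and (149,267) are amber bottles. The smaller head, at top (245,258), fits the small stopper. The large one is at (201,260), and the orange ones are look-alikes. The flask is around (352,256), the hub around (418,258) and the post near (458,275). I'll confirm these with a crop.

Run:
```python
from h import *
t=read_camera("top");s=read_camera("side")
a=cv2.resize(t["img"][225:295,180:300],None,fx=3.3,fy=3.3,interpolation=cv2.INTER_CUBIC)
b=cv2.resize(t["img"][225:295,320:480],None,fx=5,fy=5,interpolation=cv2.INTER_CUBIC)
c=cv2.resize(s["img"][250:390,285:385],None,fx=4,fy=4,interpolation=cv2.INTER_CUBIC)
cv2.imwrite("pics/b.png",b[...,::-1]);
d=np.zeros((560,800,3),np.uint8);d[:,:400]=c;d[:231,404:800]=a;cv2.imwrite("pics/c.png",d[...,::-1])
def blobs(im,x0,y0,x1,y1,th=45):
    m=(im.max(2)<th).astype(np.uint8);k=np.zeros_like(m);k[y0:y1,x0:x1]=m[y0:y1,x0:x1]
    n,l,st,ce=cv2.connectedComponentsWithStats(k)
    for i in range(1,n):
        if st[i,4]>25:print(st[i],ce[i].round(1))
print("top");blobs(t["img"],180,235,300,285);print("side");blobs(s["img"],255,160,305,225)
print("z52",onz(t,245,258,.056),onz(t,201,260,.056),onz(t,418,258,.102),onz(t,458,275,.129),onz(t,352,256,.12))
```

```text
top
[190 250  23  20 368] [200.6 259.4]
[237 251  16  14 182] [244.5 257.8]
side
[263 167  20  27 404] [272.9 179.1]
[279 197  15  23 258] [286.5 207.1]
z52 [0.5169872  0.22664825 0.056     ] [0.51409802 0.32068276 0.056     ] [ 0.50929364 -0.13242967  0.102     ] [ 0.47338045 -0.20404261  0.129     ] [0.51434136 0.00278889 0.12      ]
```

View pics/b.png

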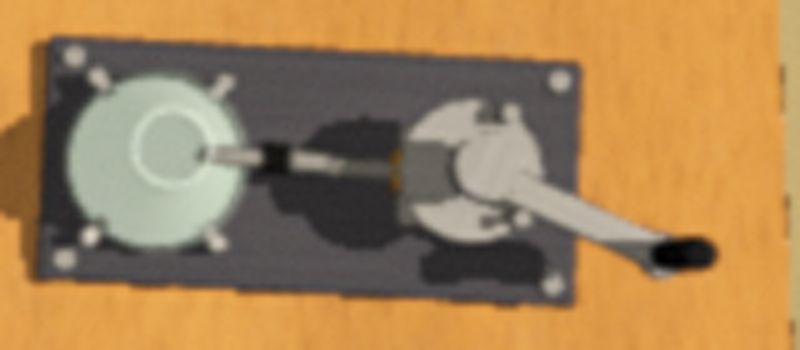

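View pics/c.png

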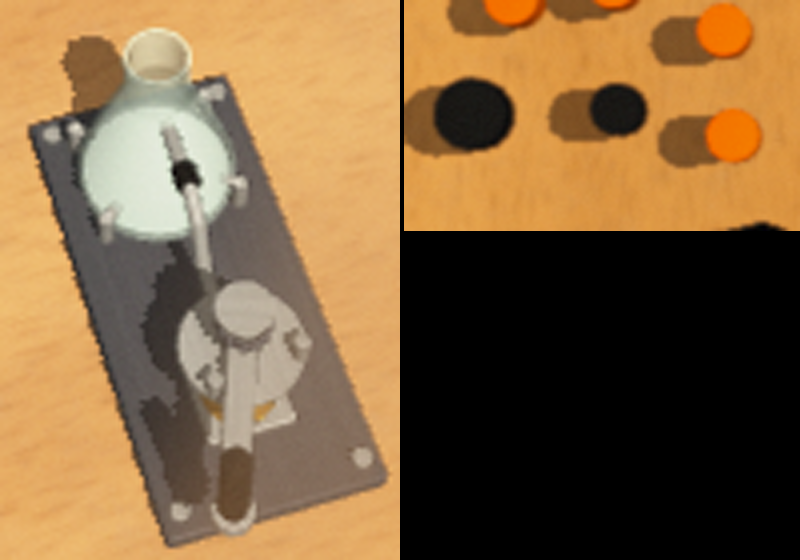

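Crop b shows the mouth ring at about top (354.0,254.0), the hub cap at (419.0,257.2) and the post top at (459,275.2). Crop c shows the mouth at side (324.1,263.6), the hub at (345.8,327.1) and the post top at (343.3,363.4). The small stopper, at top (244.5,257.8), is clearly narrower than the large one at (201,259).

Run:
```python
from h import *
from scipy.spatial.transform import Rotation as Ro
t=read_camera("top");s=read_camera("side")
for n,a,b in(("mouth",(354,254),(324.1,263.6)),("hub",(419,257.2),(345.8,327.1)),("post",(459,275.2),(343.3,363.4)),("stopper",(244.5,257.8),(286.5,207.1)),("large",(200.6,259.4),(272.9,179.1))):
    print(n,two(t,a,s,b))
print("planes",onz(t,354,254,.12),onz(t,419,257.2,.102),onz(t,459,275.2,.129),onz(t,244.5,257.8,.052),onz(t,200.6,259.4,.052))
print("planes s",onz(s,324.1,263.6,.12),onz(s,345.8,327.1,.102),onz(s,343.3,363.4,.129),onz(s,286.5,207.1,.04),onz(s,272.9,179.1,.04))
print(Ro.from_quat(state()["eef_rot"]).as_matrix())
for n,x,y,z in(("cab",228,200,0),("hp",297,295,.1),("tall",240,90,0)):print(n,onz(t,x,y,z))
```

```text
mouth (array([ 0.51826557, -0.00121   ,  0.12111361]), np.float64(0.00011652356690708648))
hub (array([ 0.50963351, -0.13339077,  0.10569858]), np.float64(0.002213480547406553))
post (array([ 0.47294508, -0.20541453,  0.1308909 ]), np.float64(9.059442075347545e-06))
stopper (array([0.51783572, 0.23157731, 0.03366424]), np.float64(0.001697695104666065))
large (array([0.51599534, 0.32783709, 0.03243186]), np.float64(0.0013303378303233596))
planes [ 0.51827577 -0.00128014  0.12      ] [ 0.51088988 -0.13451098  0.102     ] [ 0.47295971 -0.20598988  0.129     ] [0.51765045 0.22836997 0.052     ] [0.51560476 0.32258507 0.052     ]
planes s [ 5.18603926e-01 -5.07583963e-04  1.20000000e-01] [ 0.50941673 -0.13140843  0.102     ] [ 0.4733279  -0.20465861  0.129     ] [0.51557327 0.22649179 0.04      ] [0.51365101 0.32090826 0.04      ]
[[ 9.11956749e-01  4.10286294e-01 -2.09974572e-04]
 [ 4.10286343e-01 -9.11956698e-01  3.13132411e-04]
 [-6.30137811e-05 -3.71712915e-04 -9.99999929e-01]]
cab [0.6530979  0.27430224 0.        ]
hp [0.438033   0.11428763 0.1       ]
tall [0.91148588 0.24662811 0.        ]
```

The triangulated heights (mouth 0.121, hub 0.106, post 0.131), the hub–mouth distance (0.132) and the post radius (0.082) all match the description. I'll turn first so that tool y lies along world x and tool x along world y, then go over to the stopper.

```bash
python3 -m inch '[[[0,0,-0.5],[0,0,-6.58]],[[0,0,-0.5],[0,0,-6.58]],[[0,0,-0.5],[0,0,-6.58]],[[0,0,-0.5],[0,0,-6.58]],[[0,0,-0.5],[0,0,-6.58]],[[0,0,-0.5],[0,0,-6.58]],[[0,0,0],[0,0,-6.58]],[[0,0,0],[0,0,-6.58]],[[0,0,0],[0,0,-6.58]],[[0,0,0],[0,0,-6.58]]]' 0.7
python3 -m inch '[[[2.5,1,0],[0,0,0]],[[2.8,1,0],[0,0,0]],[[2.8,1,0],[0,0,0]],[[2.8,1,0],[0,0,0]],[[2.8,1,0],[0,0,0]],[[2.8,1,0],[0,0,0]],[[2.8,1,0],[0,0,0]],[[2.8,1,0],[0,0,0]],[[2.8,1,0],[0,0,0]],[[2.8,1,0],[0,0,0]],[[2.8,1,0],[0,0,0]],[[2.8,1,0],[0,0,0]]]'
python3 -m inch '[[[2.8,1,0],[0,0,0]],[[2.8,1,0],[0,0,0]],[[2.8,1,0],[0,0,0]],[[2.8,1,0],[0,0,0]],[[2.8,1,0],[0,0,0]],[[2.8,1,0],[0,0,0]],[[2.8,1,0],[0,0,0]],[[2.8,1,0],[0,0,0]],[[2.8,1,0],[0,0,0]],[[2.8,1,0],[0,0,0]],[[2.8,1,0],[0,0,0]],[[2.8,1,0],[0,0,0]]]'
cat > st.py <<'E'
from h import *
from scipy.spatial.transform import Rotation as Ro
s=state();R=Ro.from_quat(s["eef_rot"])
print(s["clock"],s["position"].round(4),s["wrist_force"].round(1),s["gripper_width"].round(4),s["grip_force"]);print(R.as_matrix().round(4))
print("fix deg (tool)",(R.inv()*Ro.from_matrix([[0,1,0],[1,0,0],[0,0,-1]])).as_rotvec(degrees=True).round(2))
E
python3 st.py
```

```text
clock: 1.13
position: [0.2564, -0.5699, 0.2494]
eef_rot: [0.705, 0.709, -0.0, -0.0]
wrist_force: [-1.5, -0.1, 0.3]
gripper_width: 0.0659
grip_force: 0.0
clock: 2.13
position: [0.3765, -0.2355, 0.2496]
eef_rot: [0.707, 0.707, -0.0, 0.0]
wrist_force: [0.9, -0.7, 0.2]
gripper_width: 0.0656
grip_force: 0.0
clock: 3.13
position: [0.4965, 0.1005, 0.2496]
eef_rot: [0.707, 0.707, 0.0, 0.0]
wrist_force: [-0.1, -0.5, 0.1]
gripper_width: 0.0659
grip_force: 0.0Traceback (most recent call last):
  File "st.py", line 4, in <module>
    print(s["clock"],s["position"].round(4),s["wrist_force"].round(1),s["gripper_width"].round(4),s["grip_force"]);print(R.as_matrix().round(4))
                                                                      ^^^^^^^^^^^^^^^^^^^^^^^^
AttributeError: 'float' object has no attribute 'round'
```

```bash
sed -i 's/s\["gripper_width"\].round(4)/s["gripper_width"]/' st.py
python3 -m inch '[[[2.55,0.4,0],[0,0,0]],[[2.55,0.4,0],[0,0,0]],[[2.55,0.4,0],[0,0,0]],[[2.55,0.4,0],[0,0,0]],[[2.55,0.45,0],[0,0,0]],[[0,0,2],[0,0,0]],[[0,0,3],[0,0,0]],[[0,0,3],[0,0,0]],[[0,0,2],[0,0,0]],[[0,0,0],[0,0,0]],[[0,0,0],[0,0,0]]]'
python3 st.py
python3 - <<'E'
from h import *
c=read_camera("wrist");cv2.imwrite("pics/w1.png",c["img"][...,::-1]);print(c["mtx"],-np.array(c["R"]).T@c["t"])
m=((c["img"].max(2)<45)).astype(np.uint8)
n,l,st,ce=cv2.connectedComponentsWithStats(m)
for i in range(1,n):
    if st[i,4]>300:print(st[i],ce[i])
E
```

```text
clock: 4.05
position: [0.5163, 0.2267, 0.1494]
eef_rot: [0.707, 0.707, -0.001, -0.0]
wrist_force: [-0.3, 0.2, 0.5]
gripper_width: 0.0656
grip_force: 0.0
4.05 [0.5163 0.2267 0.1494] [-0.3  0.2  0.5] 0.06563579095021704 0.0
[[-7.0e-04  1.0e+00 -1.4e-03]
 [ 1.0e+00  7.0e-04 -1.0e-04]
 [-0.0e+00 -1.4e-03 -1.0e+00]]
fix deg (tool) [-0.08  0.    0.04]
[[371.64829954   0.         324.88211797]
 [  0.         371.64829954 242.44145258]
 [  0.           0.           1.        ]] [0.5160443  0.30268044 0.31569321]
[  44    0  130   64 2786] [128.8183776   18.50753769]
[    0   240   640   240 37640] [258.97383103 417.16030818]
[  0 307  23  37 412] [  7.48300971 328.24757282]
[ 442  354  130   80 5480] [511.35109489 392.08832117]
[605 451  35  29 491] [626.52138493 469.42566191]
[  0 454  41  26 343] [ 11.49271137 470.93294461]
```

View pics/w1.png

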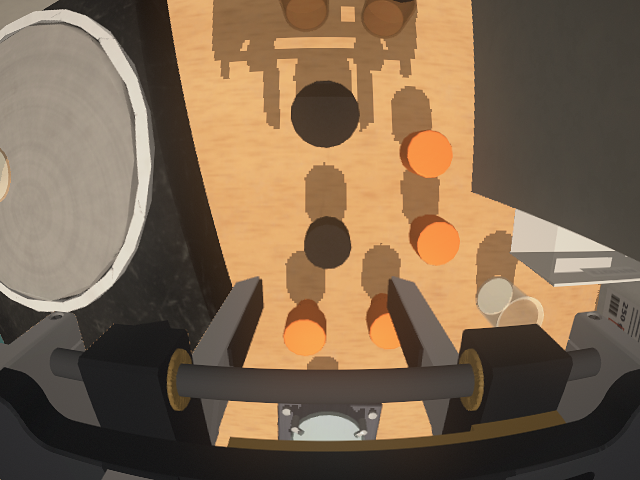

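The wrist view shows the small stopper head at about (328,241), between the fingers in x, and the large stopper at (325,113). An orange one is close to each fingertip's path on the near side, at (305,334) and (385,322).

```bash
cat >> h.py <<'E'
def wray(c,u,v):
    K=c["mtx"];p=np.array([(u-K[0,2])/K[0,0],(v-K[1,2])/K[1,1]]);r=np.linalg.norm(p)
    R=np.array(c["R"]);return -R.T@c["t"],R.T@np.append(p/max(r,1e-9)*np.sin(r),np.cos(r))
def wonz(c,u,v,z):
    o,d=wray(c,u,v);return o+d*(z-o[2])/d[2]
E
python3 - <<'E'
from h import *
c=read_camera("wrist");im=c["img"].astype(int)
m=((im.max(2)<75)).astype(np.uint8);m[:,:250]=0;m[:,400:]=0;m[300:]=0
n,l,st,ce=cv2.connectedComponentsWithStats(m)
for i in range(1,n):
    if st[i,4]>300:
        print(st[i],ce[i],wonz(c,*ce[i],.056))
for p in((305,330),(385,322),(435,240),(232,285),(222,250)):print(p,wonz(c,*p,.056))
x=st[np.argsort(-st[:,4])]
E
```

```text
[ 291   82   66   66 2843] [325.92507914 110.26204713] [0.51717874 0.32671496 0.056     ]
[304 217  45  25 308] [325.99350649 225.06168831] [0.51743023 0.24516861 0.056     ]
(305, 330) [0.50104126 0.16024545 0.056     ]
(385, 322) [0.56442351 0.16702259 0.056     ]
(435, 240) [0.59901449 0.23428181 0.056     ]
(232, 285) [0.4451776  0.19812218 0.056     ]
(222, 250) [0.43946253 0.22620193 0.056     ]
```

```bash
python3 -m inch '[[[0.15,0.2,0],[-0.08,0,0.04]],[[0,0,2],[0,0,0]],[[0,0,2],[0,0,0]],[[0,0,2],[0,0,0]],[[0,0,2],[0,0,0]],[[0,0,2],[0,0,0]],[[0,0,0.9],[0,0,0]],[[0,0,0],[0,0,0]],[[0,0,0],[0,0,0]],[[0,0,0],[0,0,0]]]'
python3 -m inch '[[[0,0,0],[0,0,0]],[[0,0,0],[0,0,0]],[[0,0,0],[0,0,0]],[[0,0,0],[0,0,0]],[[0,0,0],[0,0,0]],[[0,0,0],[0,0,0]],[[0,0,0],[0,0,0]],[[0,0,0],[0,0,0]],[[0,0,0],[0,0,0]],[[0,0,0],[0,0,0]]]' 0
python3 st.py
```

```text
clock: 4.98
position: [0.5195, 0.2286, 0.0419]
eef_rot: [0.707, 0.707, 0.001, 0.001]
wrist_force: [-0.6, 0.0, -1.3]
gripper_width: 0.0663
grip_force: 0.0
clock: 5.82
position: [0.5188, 0.2282, 0.0406]
eef_rot: [0.707, 0.707, 0.001, 0.001]
wrist_force: [0.9, -0.3, 4.3]
gripper_width: 0.0345
grip_force: 30.0
5.8167 [0.5188 0.2282 0.0406] [ 0.9 -0.3  4.3] 0.03453085047248795 30.00048279762268
[[ 2.0e-04  1.0e+00  1.5e-03]
 [ 1.0e+00 -2.0e-04  1.0e-04]
 [ 1.0e-04  1.5e-03 -1.0e+00]]
fix deg (tool) [ 0.09 -0.01 -0.01]
```

```bash
python3 -m inch '[[[0,0,-1],[0,0,0]],[[0,0,-2],[0,0,0]],[[0,0,-2.5],[0,0,0]],[[0,0,-2.5],[0,0,0]],[[0,0,-2.5],[0,0,0]],[[0,0,-2.5],[0,0,0]],[[0,0,-2.5],[0,0,0]],[[0,0,-1.5],[0,0,0]],[[0,0,0],[0,0,0]]]'
python3 -m inch '[[[-1.5,0,0],[0,0,0]],[[-2.5,0,0],[0,0,0]],[[-2.5,0,0],[0,0,0]],[[-2.5,0,0],[0,0,0]],[[-2.5,0,0],[0,0,0]],[[-2.5,0,0],[0,0,0]],[[-2.5,0,0],[0,0,0]],[[-2.5,0,0],[0,0,0]],[[-2.45,0,0],[0,0,0]],[[-1.5,0,0],[0,0,0]],[[0,0,0],[0,0,0]],[[0,0,0],[0,0,0]]]'
python3 -m inch '[[[0,0,1.5],[0,0,0]],[[0,0,1.5],[0,0,0]],[[0,0,0],[0,0,0]],[[0,0,0],[0,0,0]],[[0,0,0],[0,0,0]],[[0,0,0],[0,0,0]]]'
python3 st.py;  python3 - <<'E'
from h import *
c=read_camera("top");a=cv2.resize(c["img"][215:295,310:410],None,fx=4,fy=4,interpolation=cv2.INTER_CUBIC)
s=read_camera("side");b=cv2.resize(s["img"][210:320,280:380],None,fx=4,fy=4,interpolation=cv2.INTER_CUBIC)
d=np.zeros((440,800,3),np.uint8);d[:320,:400]=a;d[:,400:]=b
cv2.imwrite("pics/d.png",d[...,::-1])
P=state()["position"];print([proj(k,P+[0,0,dz]).round(1) for k in(c,s) for dz in (-.04,-.0146)], [proj(k,[.5183,-.001,.12]).round(1) for k in(c,s)])
E
```

```text
clock: 6.57
position: [0.5194, 0.229, 0.2141]
eef_rot: [0.707, 0.707, 0.002, 0.001]
wrist_force: [-1.0, 0.9, -0.7]
gripper_width: 0.0346
grip_force: 30.0
clock: 7.57
position: [0.5181, -0.0018, 0.2101]
eef_rot: [0.708, 0.707, 0.0, 0.0]
wrist_force: [-0.4, 0.1, -0.5]
gripper_width: 0.0346
grip_force: 30.0
clock: 8.07
position: [0.5188, -0.0008, 0.1812]
eef_rot: [0.707, 0.707, 0.001, 0.001]
wrist_force: [0.2, 0.4, -0.1]
gripper_width: 0.034
grip_force: 30.0
8.0667 [ 0.5188 -0.0008  0.1812] [ 0.2  0.4 -0.1] 0.033986323444904716 29.99953418970108
[[-4.0e-04  1.0e+00  2.3e-03]
 [ 1.0e+00  4.0e-04  1.0e-04]
 [ 1.0e-04  2.3e-03 -1.0e+00]]
fix deg (tool) [ 0.13 -0.    0.02]
[array([354.7, 253.1]), array([355.8, 252.2]), array([324.3, 257.4]), array([324.4, 249.4])] [array([353.9, 254. ]), array([324. , 263.8])]
```

View pics/d.png

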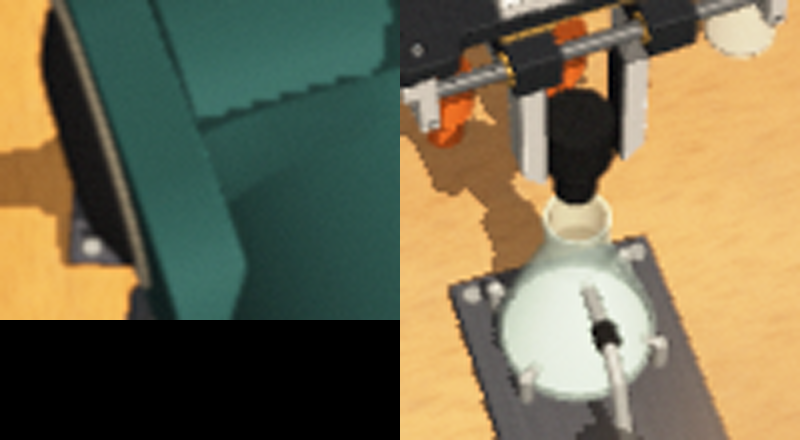

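The side crop shows the stopper held upright, with the plug bottom at about side (324,257), centred over the mouth at (324,264). I'll lower it and watch the force.

```bash
python3 -m inch '[[[0,-0.05,1],[0.1,0,0]],[[0,0,0.8],[0,0,0]],[[0,0,0.7],[0,0,0]],[[0,0,0.5],[0,0,0]],[[0,0,0],[0,0,0]],[[0,0,0],[0,0,0]]]'
python3 -m inch '[[[0,0,0.4],[0,0,0]],[[0,0,0.4],[0,0,0]],[[0,0,0.3],[0,0,0]],[[0,0,0.3],[0,0,0]],[[0,0,0],[0,0,0]],[[0,0,0],[0,0,0]]]'
python3 -m inch '[[[0,0,0.15],[0,0,0]],[[0,0,0.1],[0,0,0]],[[0,0,0],[0,0,0]],[[0,0,0],[0,0,0]]]'
```

```text
clock: 8.67
position: [0.5178, -0.0012, 0.1501]
eef_rot: [0.707, 0.707, -0.0, -0.001]
wrist_force: [-0.7, 0.0, -0.0]
gripper_width: 0.0345
grip_force: 30.0
clock: 9.17
position: [0.5179, -0.0013, 0.1363]
eef_rot: [0.707, 0.707, -0.0, -0.0]
wrist_force: [0.7, 0.3, 0.1]
gripper_width: 0.0348
grip_force: 30.0
clock: 9.5
position: [0.5182, -0.0013, 0.1343]
eef_rot: [0.707, 0.707, -0.0, 0.0]
wrist_force: [-2.7, 0.1, 7.2]
gripper_width: 0.0343
grip_force: 30.0
```

It makes contact with 7 N at the expected home height (0.1346), so I'll release and back off upward.

```bash
python3 -m inch '[[[0,0,0],[0,0,0]],[[0,0,0],[0,0,0]],[[0,0,0],[0,0,0]],[[0,0,0],[0,0,0]],[[0,0,0],[0,0,0]],[[0,0,0],[0,0,0]]]' 0.7
python3 -m inch '[[[0,0,-1],[0,0,0]],[[0,0,-2],[0,0,0]],[[0,0,-2.5],[0,0,0]],[[0,0,-2.5],[0,0,0]],[[0,0,-1],[0,0,0]],[[-2,0,0],[0,0,0]],[[-2.5,0,0],[0,0,0]],[[-2.5,0,0],[0,0,0]],[[-2.5,0,0],[0,0,0]],[[-2.5,0,0],[0,0,0]],[[0,0,0],[0,0,0]]]'
python3 st.py;python3 - <<'E'
from h import *
s=read_camera("side");b=cv2.resize(s["img"][220:400,260:400],None,fx=3,fy=3,interpolation=cv2.INTER_CUBIC)
w=read_camera("wrist")["img"]
d=np.zeros((540,800,3),np.uint8);d[:,:420]=b;d[:285,420:]=cv2.resize(w,(380,285))
cv2.imwrite("pics/e.png",d[...,::-1])
print([proj(s,[.5183,-.001,z]).round(1) for z in(.12,.15)],[proj(s,[.5183+d,-.001,.15]).round(1) for d in(-.0175,.0175)],proj(s,[.473,-.205,.129]))
E
```

```text
clock: 10.0
position: [0.518, -0.0013, 0.1339]
eef_rot: [0.707, 0.707, -0.0, -0.0]
wrist_force: [0.2, -0.6, -0.1]
gripper_width: 0.0651
grip_force: 0.0
clock: 10.92
position: [0.5175, -0.1263, 0.2238]
eef_rot: [0.709, 0.705, -0.001, -0.0]
wrist_force: [-0.3, -0.7, -0.6]
gripper_width: 0.0657
grip_force: 0.0
10.9167 [ 0.5175 -0.1263  0.2238] [-0.3 -0.7 -0.6] 0.06567589312713683 0.0
[[ 0.0057  1.     -0.001 ]
 [ 1.     -0.0057 -0.001 ]
 [-0.001  -0.001  -1.    ]]
fix deg (tool) [-0.06  0.06 -0.33]
[array([324. , 263.8]), array([324.1, 254.7])] [array([315.3, 257.5]), array([332.8, 251.9])] [343.19574997 363.64673842]
```

View pics/e.png

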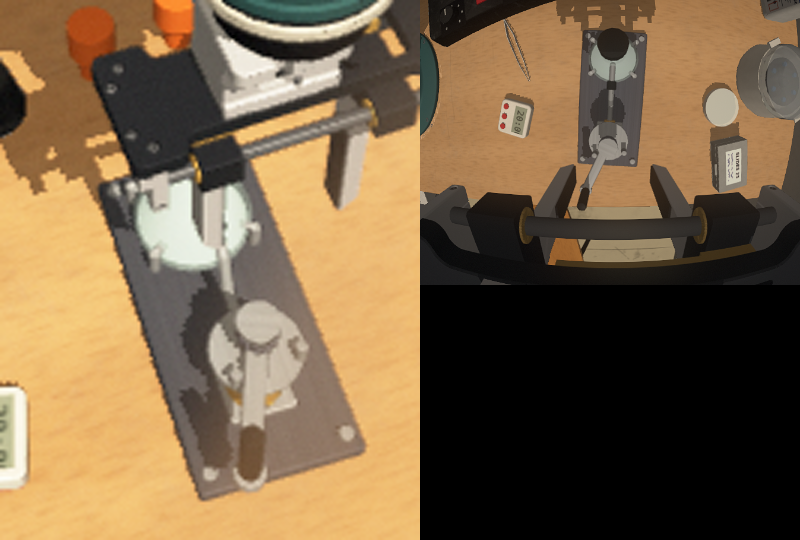

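The wrist view shows the black head in the flask mouth and the lever still at rest. The gripper hides the flask in the side view, so I'll recheck it from above the post.

```bash
python3 -m inch '[[[-2,-1.1,0],[0,0,-0.33]],[[-2,-1.1,0],[0,0,0]],[[-2,-1.1,0],[0,0,0]],[[-1.9,-1.1,0],[0,0,0]],[[0,0,0],[0,0,0]],[[0,0,0],[0,0,0]],[[0,0,0],[0,0,0]]]'
python3 st.py;python3 - <<'E'
from h import *
s=read_camera("side");b=cv2.resize(s["img"][220:400,260:400],None,fx=3,fy=3,interpolation=cv2.INTER_CUBIC)
w=read_camera("wrist");a=w["img"][20:310,170:470]
m=(a.max(2)<60).astype(np.uint8)
d=np.zeros((580,800,3),np.uint8);d[:540,:420]=b;d[:290,420:720]=a
cv2.imwrite("pics/f.png",d[...,::-1])
n,l,st,ce=cv2.connectedComponentsWithStats(m)
for i in range(1,n):
    if st[i,4]>150:
        p=ce[i]+[170,20];print(st[i],p,wonz(w,*p,.15),wonz(w,*p,.129))
k=(s["img"].max(2)<45)[225:275,300:345];ys,xs=np.nonzero(k);print(xs.min()+300,xs.max()+300,ys.min()+225,ys.max()+225)
X=[[.5183+.0175*np.cos(q),-.001+.0175*np.sin(q),z] for q in np.linspace(0,6.28,40) for z in(.12,.15)]
P=np.array([proj(s,x) for x in X]);print(P.min(0),P.max(0))
E
```

```text
clock: 11.6
position: [0.4748, -0.1991, 0.2241]
eef_rot: [0.705, 0.71, 0.0, -0.0]
wrist_force: [0.1, 0.6, 0.1]
gripper_width: 0.0659
grip_force: 0.0
11.6 [ 0.4748 -0.1991  0.2241] [0.1 0.6 0.1] 0.06586674986917301 0.0
[[-7.e-03  1.e+00 -0.e+00]
 [ 1.e+00  7.e-03  3.e-04]
 [ 3.e-04 -0.e+00 -1.e+00]]
fix deg (tool) [-0.   -0.02  0.4 ]
[199  27  15  17 212] [375.78301887  55.06603774] [ 0.50605499 -0.06338356  0.15      ] [ 0.50886453 -0.05816495  0.129     ]
[ 160   41   42   76 1680] [350.43214286  99.08809524] [ 0.48991452 -0.0936158   0.15      ] [ 0.49131419 -0.09103799  0.129     ]
[201  71  18  36 395] [379.06582278 109.87088608] [ 0.50840425 -0.10004588  0.15      ] [ 0.511419   -0.09802974  0.129     ]
[145 217  17  28 264] [323.67045455 247.11363636] [ 0.47372004 -0.1915717   0.15      ] [ 0.47370513 -0.19755036  0.129     ]
[ 75 260  21  30 326] [256.12269939 298.19325153] [ 0.42587209 -0.22992     0.15      ] [ 0.42167764 -0.23924839  0.129     ]
[218 260  17  30 306] [393.75163399 298.13071895] [ 0.52396221 -0.22899037  0.15      ] [ 0.52833596 -0.23823756  0.129     ]
312 344 225 273
[314.68870647 247.13109984] [333.49023676 271.49760422]
```

View pics/f.png

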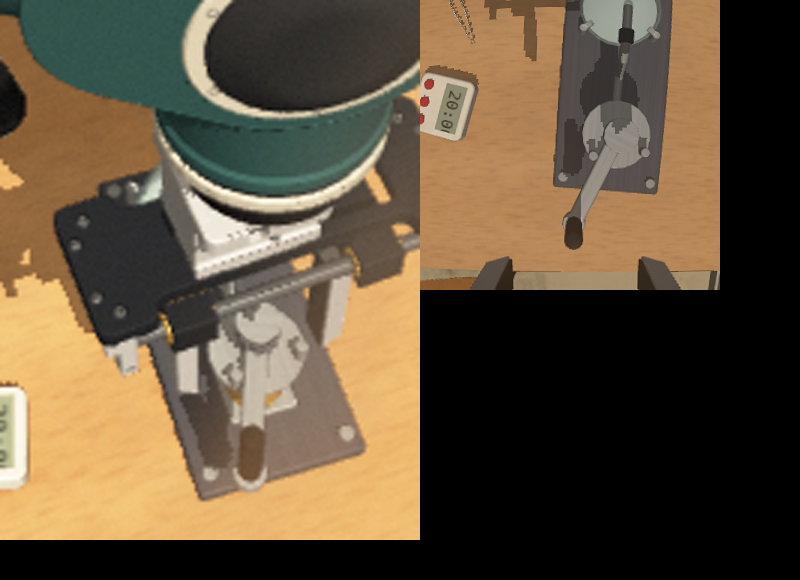

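The flask is still hidden in the side view. The wrist view shows the lever at rest, with the post top at about (323,260). I'll check the stopper head numerically in the wrist image.

Run:
```python
from h import *
w=read_camera("wrist");im=w["img"]
for v in (255,258,261):print(wonz(w,323,v,.129))
# project expected stopper head top
def wp(X):
    p=np.array(w["R"])@np.array(X)+w["t"];r=np.arctan2(np.hypot(p[0],p[1]),p[2]);return w["mtx"][:2,2]+w["mtx"][0,0]*r*p[:2]/np.hypot(p[0],p[1])
e=wp([.5183,-.001,.15]);print("expected",e)
m=(im.max(2)<60).astype(np.uint8);n,l,st,ce=cv2.connectedComponentsWithStats(m)
for i in range(1,n):
    if st[i,4]>100 and ce[i][1]<120:print(st[i],ce[i],wonz(w,*ce[i],.15))
cv2.imwrite("pics/g.png",cv2.resize(im[0:160,280:500],None,fx=3,fy=3)[...,::-1])
```

```text
[ 0.47324244 -0.20366073  0.129     ]
[ 0.47326018 -0.20597609  0.129     ]
[ 0.47327796 -0.20830331  0.129     ]
expected [392.97763714 -27.5266071 ]
[   0    0   30  133 2703] [11.55123936 54.68257492] [ 0.20794337 -0.02623675  0.15      ]
[  1   0  56 176 723] [43.63347165 81.67634855] [ 0.25163095 -0.05912189  0.15      ]
[ 59   0  38  11 252] [76.42857143  3.5952381 ] [0.28132952 0.0005376  0.15      ]
[317   0  23  19 251] [326.15537849   6.07569721] [ 0.47386601 -0.02964271  0.15      ]
[371   0  33   7 169] [387.17751479   2.39053254] [ 0.51384176 -0.02495267  0.15      ]
[316  18  14  13 110] [322.50909091  25.49090909] [ 0.47164398 -0.04384627  0.15      ]
[369  47  15  17 212] [375.94339623  54.93396226] [ 0.50612552 -0.06338317  0.15      ]
[611  52  15  58 213] [615.30516432  80.76525822] [ 0.70607494 -0.0519793   0.15      ]
[ 330   61   42   76 1667] [350.56568686  98.81643671] [ 0.4899699  -0.09352628  0.15      ]
[371  91  18  36 398] [379.16080402 109.83417085] [ 0.50843397 -0.10010794  0.15      ]
```

View pics/g.png

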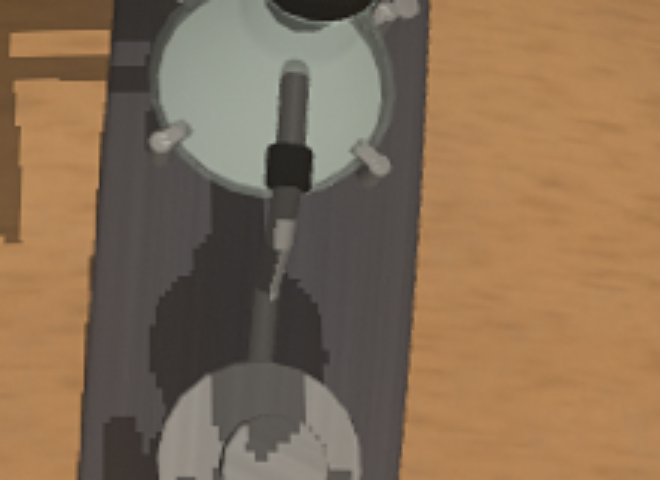

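The near edge of the black head is at (387,7), which is where a seated head should be. I'll centre over the post, descend to TCP z = 0.100 and close.

```bash
python3 -m inch '[[[-0.65,-0.15,0],[0,0,0.4]],[[0,0,2],[0,0,0]],[[0,0,2.5],[0,0,0]],[[0,0,2.5],[0,0,0]],[[0,0,2.5],[0,0,0]],[[0,0,2],[0,0,0]],[[0,0,0.9],[0,0,0]],[[0,0,0],[0,0,0]],[[0,0,0],[0,0,0]]]'
python3 -m inch '[[[0,0,0],[0,0,0]],[[0,0,0],[0,0,0]],[[0,0,0],[0,0,0]],[[0,0,0],[0,0,0]],[[0,0,0],[0,0,0]],[[0,0,0],[0,0,0]],[[0,0,0],[0,0,0]],[[0,0,0],[0,0,0]],[[0,0,0],[0,0,0]],[[0,0,0],[0,0,0]]]' 0
python3 st.py
```

```text
clock: 12.5
position: [0.4731, -0.207, 0.1004]
eef_rot: [0.708, 0.707, -0.0, -0.0]
wrist_force: [-0.8, 0.6, 0.7]
gripper_width: 0.0658
grip_force: 0.0
clock: 13.33
position: [0.4735, -0.207, 0.1]
eef_rot: [0.708, 0.707, 0.0, 0.0]
wrist_force: [4.8, -0.8, -3.9]
gripper_width: 0.014
grip_force: 30.0
13.3333 [ 0.4735 -0.207   0.1   ] [ 4.8 -0.8 -3.9] 0.01398830187300808 29.999305307865143
[[ 0.0012  1.      0.0011]
 [ 1.     -0.0012  0.    ]
 [ 0.      0.0011 -1.    ]]
fix deg (tool) [ 0.06 -0.   -0.07]
```

Gripped the post at 14 mm. I'll swing along the arc about pivot (0.510, −0.131), the first half first.

```bash
python3 -m inch '[[[-0.35,0.82,0],[0,0,0]],[[-0.25,0.85,0],[0,0,0]],[[-0.17,0.88,0],[0,0,0]],[[-0.08,0.88,0],[0,0,0]],[[0.02,0.89,0],[0,0,0]],[[0,0,0],[0,0,0]],[[0,0,0],[0,0,0]]]'
python3 st.py
```

```text
clock: 13.92
position: [0.5159, -0.2174, 0.0999]
eef_rot: [0.708, 0.706, -0.001, 0.0]
wrist_force: [-4.7, -9.5, 5.5]
gripper_width: 0.0135
grip_force: 30.0
13.9167 [ 0.5159 -0.2174  0.0999] [-4.7 -9.5  5.5] 0.013485880627036172 30.000529289245605
[[ 0.003   1.     -0.0015]
 [ 1.     -0.003  -0.0019]
 [-0.0019 -0.0015 -1.    ]]
fix deg (tool) [-0.08  0.11 -0.17]
```

```bash
python3 -m inch '[[[0,0.89,0],[0,0,0]],[[0.18,0.86,0],[0,0,0]],[[0.26,0.84,0],[0,0,0]],[[0.36,0.81,0],[0,0,0]],[[0,0,0],[0,0,0]],[[0,0,0],[0,0,0]]]'
python3 -m inch '[[[0.2,0.38,0],[0,0,0]],[[0.24,0.38,0],[0,0,0]],[[0,0,0],[0,0,0]],[[0,0,0],[0,0,0]]]'
python3 st.py
```

```text
clock: 14.42
position: [0.5498, -0.2084, 0.0998]
eef_rot: [0.708, 0.706, -0.001, -0.0]
wrist_force: [-6.9, -3.7, 6.7]
gripper_width: 0.0135
grip_force: 30.0
clock: 14.75
position: [0.557, -0.2041, 0.0998]
eef_rot: [0.708, 0.706, -0.001, -0.001]
wrist_force: [-8.0, -3.6, 5.7]
gripper_width: 0.0134
grip_force: 30.0
14.75 [ 0.557  -0.2041  0.0998] [-8.  -3.6  5.7] 0.013375006570068087 30.001201629638672
[[ 0.0023  1.     -0.0025]
 [ 1.     -0.0023 -0.001 ]
 [-0.001  -0.0025 -1.    ]]
fix deg (tool) [-0.14  0.06 -0.13]
```

```bash
python3 -m inch '[[[0.17,0.25,0],[0,0,0]],[[0,0,0],[0,0,0]],[[0,0,0],[0,0,0]],[[0,0,0],[0,0,0]]]'
python3 -m inch '[[[0.17,0.25,0],[0,0,0]],[[0,0,0],[0,0,0]],[[0,0,0],[0,0,0]],[[0,0,0],[0,0,0]]]'
```

```text
clock: 15.08
position: [0.5589, -0.203, 0.0998]
eef_rot: [0.708, 0.706, -0.002, -0.001]
wrist_force: [-11.3, -5.7, 9.5]
gripper_width: 0.0134
grip_force: 30.0
clock: 15.42
position: [0.5595, -0.2025, 0.0996]
eef_rot: [0.709, 0.706, -0.004, -0.002]
wrist_force: [-24.2, -10.2, 19.4]
gripper_width: 0.0136
grip_force: 30.0
```

The force jumped from 11 to 24 N with almost no movement, so the lever is against its stop. I'll hold there and take a final look.

```bash
python3 -m inch '[[[0,0,0],[0,0,0]],[[0,0,0],[0,0,0]],[[0,0,0],[0,0,0]],[[0,0,0],[0,0,0]],[[0,0,0],[0,0,0]],[[0,0,0],[0,0,0]]]'
python3 - <<'E'
from h import *
P=state()["position"];print("angle",np.arctan2(P[1]+.131,P[0]-.510)-np.arctan2(-.076,-.0368))
t=read_camera("top");s=read_camera("side");w=read_camera("wrist")
d=np.zeros((600,800,3),np.uint8)
d[:300,:400]=cv2.resize(t["img"][190:310,330-150:490-150],(400,300));d[:300,400:]=cv2.resize(s["img"][160:340,240:480],(400,300));d[300:,:400]=cv2.resize(w["img"],(400,300))
d[300:,400:]=cv2.resize(t["img"][200:320,320:480],(400,300))
cv2.imwrite("pics/z.png",d[...,::-1])
E
```

```text
clock: 15.92
position: [0.5595, -0.2025, 0.0996]
eef_rot: [0.709, 0.706, -0.004, -0.002]
wrist_force: [-25.1, -9.6, 17.2]
gripper_width: 0.0137
grip_force: 30.0
angle 1.0564214715241915
```

View pics/z.png

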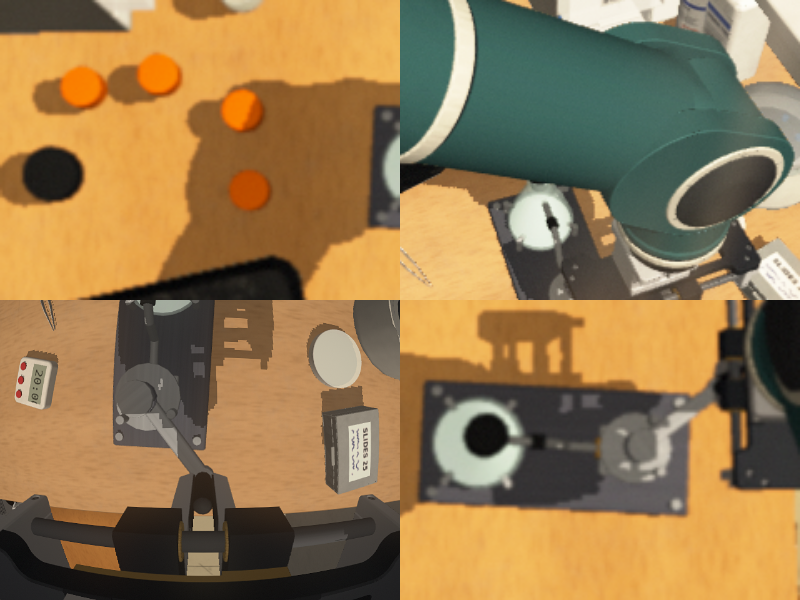

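The top crop shows the stopper head centred in the flask mouth, at crop (485,435). The lever is swung forward with the post gripped, and the large stopper is undisturbed at crop (53,173). The measured lever angle is about 1.056 rad, so I'm handing in.

```bash
python3 -c "
from workcell import ticket
print(ticket.close_job())"
```

```text
the job is handed in; nothing more can be done
None
```

The job is handed in at about 16 s: the smaller stopper is home in the flask, the lever is held hard against its stop (about 1.05 rad), and the larger stopper was not touched; the hand-in returned no verdict.

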